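# Pin the rack frame's brace with its thumbscrew

### The job

The rack frame's corner brace hangs loose on its pivot bolt: swing it round until the hole in its free end lies over the slot of the front upright that it meets. Take the thumbscrew parked in another slot of that upright, pass it down through brace and slot together until its collar sits flat on the brace, and let go. Leave the hex bolt in its slot, and the spanner and the carton inside the frame where they lie.

Things in the scene. Friction and masses are not known exactly. Their poses are not given: they have to be found in the camera images.
- frame: fixed galvanised slotted-angle frame lying flat on the bench. Two 520 mm uprights (middle lines at its x = 0, nearest the robot, and x = 320 mm; both from y = -200 to 320) and two cross rails (y = -160 and 280), of 50 mm angle: a top flange 50 wide, 4 thick, top 50 mm above the bench, and a leg to the bench along the outer edge. Origin: on the bench below the slot the brace belongs to; z up
- slot (a point): centre of the slot the brace belongs to, in the front upright's flange, at its top face, 50 mm above the bench; axes as the frame's (y along the upright). The front upright has seven such through slots on its middle line, every 50 mm from frame y = -100 to +200 mm, each 16 mm wide (x) and 28 mm long (y); the brace's hole meets only this one
- brace (a joint): angle of the brace on its vertical pivot bolt: 0 when its hole is exactly over the slot, positive when the free end is swung clockwise (from above) off the front upright into the frame's opening, where the bench below is clear; starts at 0.25 to 0.75 rad. Turns stiffly (about 0.5 N at the hole), stays where it is left, has no stop at 0
- brace_pivot (a point): pivot bolt of the brace, at the brace's top face, on the cross rail at frame x = 160, y = -160 mm; the bolt head stands 10 mm above the brace. The corner plates' bolt heads near it stand 12 mm above the flange
- brace_hole (a point): centre of the round 16 mm through hole in the free end of the brace, at the brace's top face, 54.5 mm above the bench. The brace is a flat metal bar 32 mm wide and 4 mm thick, underside 50.5 mm above the bench, 226 mm from pivot to hole and 20 mm beyond each
- thumbscrew: thumbscrew, 100 g: dark knurled round head 33 mm across, 30 tall; below it a collar 28 mm across, 4 thick; below that a 12 mm stud 42 mm long with a tapered tip 7 mm across. Origin on its axis at the collar's underside, z up the axis (head from z = 4 to 34 mm). Stands loosely upright, collar on the flange, in the slot at frame y = +100 or -100 mm
- thumb_tip (a point): end of the thumbscrew's stud, on its axis, 42 mm below the body's origin
- hexbolt: a plain bolt, its hexagon head 19 mm across the flats on a 25 mm washer, 10 mm tall together, parked upright in the other of the two slots (frame y = +100 or -100 mm); origin on its axis under the washer; stays there
- spanner: spanner 170 mm long lying on the bench inside the frame towards the far cross rail (+y); stays there
- carton: small carton 75 x 55 x 40 mm inside the frame near the far cross rail (+y); stays there
Mind the look-alikes: they are no part of the job. Of the things like the thumbscrew, leave any that is yellow; of the rest the smaller one is meant.

How it is judged (in metres and radians):
At the end, for the whole second after the job is handed in: The thumbscrew stands upright (within 0.1 rad) and still, through the brace's hole (axis within 4 mm of its centre, collar within 3 mm of the brace's top) and the slot below (tip over 30 mm below the flange, within 7 mm of the slot's centre across and 13 mm along) (horizontal distance between thumbscrew and brace_hole below 0.004 m and z of thumbscrew in the frame of brace_hole below 0.003 m and z of thumb_tip in the frame of slot below -0.03 m and x of thumb_tip in the frame of slot between -0.007 and 0.007 m and y of thumb_tip in the frame of slot between -0.013 and 0.013 m and angle between thumbscrew's own z axis and vertical below 0.1 rad and linear speed of thumbscrew below 0.02 m/s); the robot touches nothing.
It fails at once if the hex bolt is taken or knocked out of its slot (moved over 20 mm) (distance of hexbolt from where it was at the start of the episode above 0.02 m).
It fails at once if the spanner or the carton inside the frame is moved by more than 30 mm (distance of any of spanner, carton from where it was at the start of the episode above 0.03 m).
It also fails if it takes over 53 s, if anything falls off the work surface, if the arm or the gripper's body presses on something with over 40 N, if the wrist force passes 120 N, or if a joint passes its speed limit or range.

### The arm

A 7-joint arm with a two-finger parallel gripper is mounted at the origin on the work surface. World frame = base frame: x ahead of the robot, y to its left, z up, the work surface at z = 0. Lengths are in mm, angles in degrees, forces in N, time in s.
With the tool pointing down it reaches from about 350 to 900 mm from the base axis. Payload 7.2 kg.
Tool frame: the origin (TCP) lies midway between the tips of the shut fingers; the grasp point (between the pads) lies robot.grip_depth behind it (robot.grip_depth is the distance from the TCP to the grasp point, in mm); x points along the fingers, z is the direction in which the jaws open and shut, and the axes are right-handed (so a half turn about x gives the same grasp; the last joint's range is limited). The gripper opens to 85 mm and grips with 20 to 120 N. Pads are 22 mm wide; open, the fingers measure 114 mm over their backs; the gripper's body (76 mm by 85 mm) begins 54 mm behind the grasp point. The pads swing forward as they close: fully open they stand 13 mm farther back than shut.
Start: joints at [-75.355, 23.554, -0.728, 91.456, 0.321, 64.991, -4.71], TCP at [198.866, 592.521, 231.297] pointing down, gripper open.
Joint ranges: [-169.25, 169.25], [-16.82, 113.86], [-84.01, 82.57], [7.8, 145.47], [-59.2, 239.2], [7.22, 106.19], [-163.78, 163.78]. Speed limits (degrees/s): [136.94, 136.94, 172.46, 172.46, 180, 180, 180].

### API

Orientations are given as [roll, pitch, yaw] about the fixed x, y, z axes, in that order (R = Rz(yaw) Ry(pitch) Rx(roll)).
In Python, from workcell import robot gives the robot as it stands.
- The arm moves only by the tool play_rows, never from a script. Its arguments are lists of equal length, an entry for each row: "rotation": the turn, a rotation vector about the tool's x, y, z as a fraction of full scale, a list of three; "delta_pos": the shift along the tool's x, y, z as a fraction of full scale, a list of three; "jaw": the opening, from 0 (shut) to 1 (fully open). A call has 1 to 8 rows; each row shifts and turns the commanded pose from where the row before left it, along the tool's axes as they then stand; what a row does not reach is not made up. Full scale, the value 1, is 0.2 m for a shift and 90 degrees for a turn. A row lasts 1/10 s, in which the tool goes at most 50 mm and 8.59 degrees, less where a joint would pass 70% of its speed; a pose out of reach is approached as far as the arm can. A call with a number of a shift or a turn outside -1 to 1 is refused whole. A call with a gripper value outside its range is refused whole. The fingers move at their own pace and stop on an object; "force" is the grip in N (left out, the last holds). Time passes only in rows, so rows that do not move let the fingers close. It gives the time, the measured TCP pose, the force and the opening at its end, in the units of the state.
- robot.state(): the state, without advancing time (a new reading comes with each control period).
- robot.grab_frame(name): name is "side" or "top"; returns the picture (384x512x3 uint8, blue, green, red); there is no depth.
- robot.calibration(name): a dict with "fx", "fy", "cx", "cy" (pixels), "extrinsics" (4x4, takes a point from camera to world coordinates). Camera axes: x right, y up, looking along -z (the intrinsics and any distortion apply to the point x, -y, -z); pixel columns grow to the right and rows downward; lengths in mm; the calibration is good to about 2 mm. A picture is of the moment at which its call begins. calibration takes no time and is no camera call.
- robot.finish_job(): hands the job in, once; it reports no verdict.
Trained networks look in the newest picture that a camera, given by its name, has taken for a name from the list of things; names that differ only in an ending like _2 or _b are one class to them, and where a whole thing is asked for, a point or a joint stands for the part that bears it (a point fixed in the world has none). Each returns a list of dicts, best first, with "score" (0 to 1); they miss things now and then, are a little off and sometimes report something else, mostly with a low value. They report only what shows in the picture. A call takes as long as a camera call. They do not tell look-alikes from the thing itself.
- robot.boxes_of(camera, query): "centre" ([column, row] in pixels, amid what is visible of it).
- robot.spot_point(camera, query): "centre" ([column, row] in pixels: a listed point, or the origin of a listed thing).
The state is a dict: "t": time; "joints": joint angles; "joint_velocities": joint speeds; "effort": joint torques, N m; "tcp_pos": TCP position; "eef_rot": TCP orientation; "ft_force": force on the tool from outside, world axes, zero at the start; "wrist_torque": the same for the moment, N m; "width": opening from 0.0 (shut) to 1.0 (fully open).
Only numpy, scipy, OpenCV 4.12 (cv2) and the standard library are available. Lean on these libraries where they do the work, as an engineer would, in place of code of your own. Each camera call takes 0.05 s, during which the arm holds its last target. There are 200 camera calls.

## Working session

There is one attempt and no reset: what is moved stays moved. The work goes in short steps, Python scripts to look and compute and a tool call to move; the robot and the scene stay as the last step left them, time stands still between calls to the robot, and variables do not carry over. Pictures are saved under pics/ and viewed, on a budget of 10 in all, crops included, one or two more only if the job needs it, and the job is handed in when it is done.

Besides the shell and the picture viewer there is one more tool, called after "Call:" by a JSON object that holds its "api" and its "payload". play_rows: Moves the arm, as the interface text tells. Its arguments: {"type":"object","properties":{"rotation":{"type":"array"},"delta_pos":{"type":"array"},"jaw":{"type":"array"},"force":{"type":"number"}},"required":["rotation","delta_pos","jaw"]}

```bash
ls; mkdir -p pics
cat > h.py <<'E'
import numpy as np,cv2
from workcell import robot
def ray(cam,px):
    c=robot.calibration(cam);E=np.array(c["extrinsics"])
    d=np.array([(px[0]-c["cx"])/c["fx"],-(px[1]-c["cy"])/c["fy"],-1.])
    return E[:3,3],E[:3,:3]@d
def at_z(cam,px,z):
    o,d=ray(cam,px);return o+d*(z-o[2])/d[2]
def proj(cam,p):
    c=robot.calibration(cam);E=np.array(c["extrinsics"])
    q=E[:3,:3].T@(np.asarray(p,float)-E[:3,3]);return [c["cx"]+c["fx"]*q[0]/-q[2],c["cy"]-c["fy"]*q[1]/-q[2]]
def tri(p1,p2):
    A=[];b=[];M=np.zeros((3,3));v=np.zeros(3)
    for cam,p in(("side",p1),("top",p2)):
        o,d=ray(cam,p);d=d/np.linalg.norm(d);P=np.eye(3)-np.outer(d,d);M+=P;v+=P@o
    return np.linalg.solve(M,v)
E
python3 - <<'E'
from h import *
np.set_printoptions(precision=1,suppress=True)
print(robot.grip_depth,robot.state())
for c in("top","side"):
    k=robot.calibration(c);print(c,k)
    im=robot.grab_frame(c);cv2.imwrite(f"pics/{c}0.png",im)
    for q,z in(("slot",50),("brace_pivot",54.5),("brace_hole",54.5),("thumbscrew",50),("hexbolt",50),("spanner",0),("carton",20)):
        for r in robot.spot_point(c,q)[:4]: print(c,q,round(r["score"],2),np.round(r["centre"],1),at_z(c,r["centre"],z))
E
```

```text
pics
18.700000000000003 {'t': 0.0, 'joints': array([-75.4,  23.6,  -0.7,  91.5,   0.3,  65. ,  -4.7]), 'joint_velocities': array([ 0.1, -0. , -0. ,  0. , -0. ,  0. ,  0. ]), 'effort': array([  0. , -60.1,   0.7, -29.9,   0. ,   0. ,   0. ]), 'tcp_pos': array([198.7, 592. , 230.4]), 'eef_rot': array([-176. ,   89.9, -104.6]), 'ft_force': array([ 0.1, -0.3, -0.2]), 'wrist_torque': array([ 0. , -0.1,  0. ]), 'width': 1.0002781855882044}
top {'fx': 381.22072291041223, 'fy': 381.22072291041223, 'cx': 252.34157011275082, 'cy': 190.6435795768067, 'extrinsics': array([[ -0. ,   1. ,  -0.2, 453.6],
       [ -1. ,  -0. ,   0. ,  35.8],
       [  0. ,   0.2,   1. , 814.5],
       [  0. ,   0. ,   0. ,   1. ]])}
top slot 0.59 [235.9 238.2] [487.9  62.3  50. ]
top brace_pivot 0.85 [330.  172.5] [ 617.1 -131.7   54.5]
top brace_hole 0.76 [218.7 189.6] [586.   95.6  54.5]
top brace_hole 0.55 [186.5 232.7] [500.5 159.9  54.5]
top brace_hole 0.31 [288.5 247.5] [467.4 -41.4  54.5]
top thumbscrew 0.89 [293.8 301.2] [364.2 -48.4  50. ]
top thumbscrew 0.69 [254.4 295.3] [376.9  27.8  50. ]
top thumbscrew
[... 311 characters left out ...]
7890922217834, 'cy': 188.12991541025696, 'extrinsics': array([[   1. ,    0.1,   -0.1,  473.3],
       [  -0.1,    0.6,   -0.8, -809.4],
       [  -0. ,    0.8,    0.6,  672. ],
       [   0. ,    0. ,    0. ,    1. ]])}
side slot 0.7 [220.4 199.1] [488.9  58.5  50. ]
side brace_pivot 0.82 [293.1 245.1] [ 625.1 -127.8   54.5]
side brace_hole 0.84 [260.8 185.4] [588.8  94.9  54.5]
side thumbscrew 0.94 [167.8 229.9] [370.8 -38.1  50. ]
side thumbscrew 0.76 [213.6 225.2] [468.6 -35.9  50. ]
side thumbscrew 0.5 [171.  217.3] [376.3   5.1  50. ]
side hexbolt 0.41 [226.1 177.2] [508.6 150.2  50. ]
side spanner 0.65 [312.6 178.3] [740.9 188.4   0. ]
side carton 0.9 [267.5 174.1] [619.9 195.7  20. ]
```

View pics/top0.png

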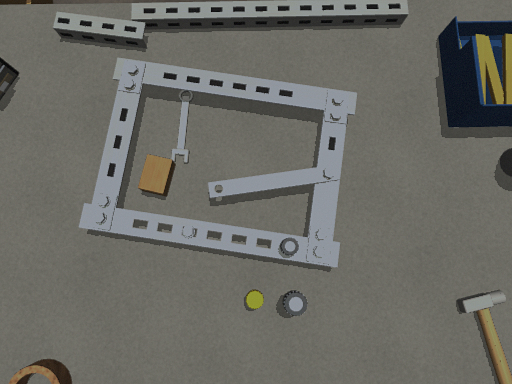

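View pics/side0.png

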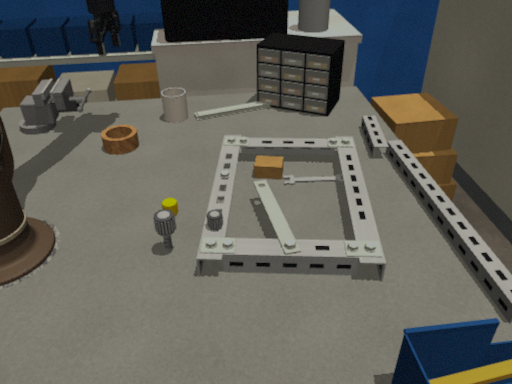

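Top picture: the parked thumbscrew is at (289,246), the hex bolt at (188,231), the brace from its pivot (328,173) to its hole (219,189).
Things that could be taken for the thumbscrew (top view): the yellow one at (254,299), the large knurled one at (294,303), and the small knurled one in the upright's slot at (289,246). By the description I choose the one at (289,246). Next comes the close crop, plus a check of the frame fit.

```bash
cat >> h.py <<'E'
def rect(cam,im,o,yaw,z,x0,x1,y0,y1,s):
    c,sn=np.cos(yaw),np.sin(yaw);X=np.array([c,sn]);Y=np.array([-sn,c])
    src=[];dst=[]
    for x in(x0,x1):
        for y in(y0,y1):
            w=np.array(o)+x*X+y*Y;src.append(proj(cam,[*w,z]));dst.append([(y1-y)*s,(x1-x)*s])
    H=cv2.getPerspectiveTransform(np.float32(src),np.float32(dst))
    return cv2.warpPerspective(im,H,(int((y1-y0)*s),int((x1-x0)*s)),flags=cv2.INTER_CUBIC)
E
python3 - <<'E'
from h import *
yaw=np.radians(-10.0);o=[488,61]
out=[]
for c in("top","side"):
    im=cv2.imread(f"pics/{c}0.png")
    r=rect(c,im,o,yaw,50,-45,45,-140,240,2)
    for y in range(-100,201,50):
        cv2.rectangle(r,(int((240-y-14)*2),int((45-8)*2)),(int((240-y+14)*2),int((45+8)*2)),(0,0,255),1)
    for x in(-25,25): cv2.line(r,(0,int((45-x)*2)),(760,int((45-x)*2)),(0,255,0),1)
    out.append(r)
t=cv2.imread("pics/top0.png")[225:325,235:330];s=cv2.imread("pics/side0.png")[190:260,140:235]
a=cv2.resize(t,(228,240),interpolation=3);b=cv2.resize(s,(326,240),interpolation=3)
row=np.zeros((240,760,3),np.uint8);row[:,:228]=a;row[:,240:566]=b
cv2.imwrite("pics/r1.png",np.vstack(out+[row]))
E
```

```text
(no output)
```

View pics/r1.png

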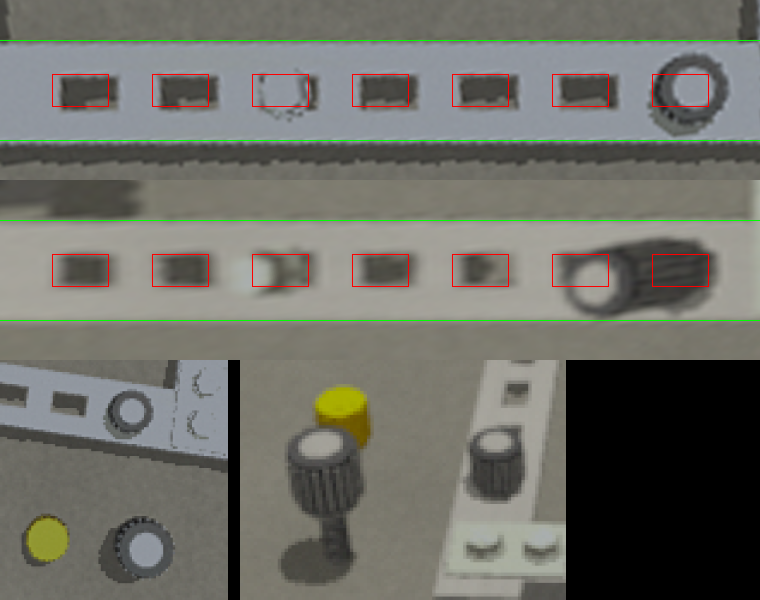

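The crop confirms it. The screw in the slot is small and knurled, the loose one beside the frame is larger, and the other is yellow. The frame fit is within about 2 to 3 mm.

```bash
cat >> h.py <<'E'
from scipy.spatial.transform import Rotation as Ro
def tool():
    s=robot.state();return np.array(s["tcp_pos"]),Ro.from_euler("xyz",s["eef_rot"],degrees=True)
def plan(p,jaw_dir_deg,n=None):
    """delta in tool axes from now to TCP p, pointing down, jaw axis along given heading (mod 180)"""
    t,R=tool();best=None
    for a in(jaw_dir_deg,jaw_dir_deg+180):
        z=np.array([np.cos(np.radians(a)),np.sin(np.radians(a)),0]);x=np.array([0,0,-1.]);y=np.cross(z,x)
        G=Ro.from_matrix(np.c_[x,y,z]);rv=(R.inv()*G).as_rotvec(degrees=True)
        if best is None or np.linalg.norm(rv)<np.linalg.norm(best): best=rv
    d=np.asarray(p)-t
    print("tcp",t.round(1),"world d",d.round(1),"| tool frac d",(R.inv().apply(d)/200).round(4),"rot frac",(best/90).round(4),"joint7",robot.state()["joints"][6].round(1))
    print("R",R.as_matrix().round(2).tolist())
E
python3 - <<'E'
from h import *
np.set_printoptions(precision=1,suppress=True)
print("screw head top",tri([214.3,213.6],[289.6,246.3]))
piv=tri([293.1,245.1],[330,172.5]);hole=tri([260.8,185.4],[218.7,189.6]);print("pivot",piv,"hole",hole,np.linalg.norm(hole-piv))
print("hex",tri([226.1,177.2],[186.1,230.8]))
v=hole-piv;a=np.degrees(np.arctan2(v[1],v[0]));print("bar heading",a)
p=piv[:2]+125*v[:2]/np.linalg.norm(v[:2]);print(p)
plan([*p,130],a-90)
E
```

```text
screw head top [470.6 -40.5  84.7]
pivot [ 620.5 -131.4   57. ] hole [587.5  95.6  53.7] 229.4382455058494
hex [507.1 162.8  41.6]
bar heading 98.25267730058785
[602.5  -7.7]
tcp [198.9 592.5 231.3] world d [ 403.7 -600.2 -101.3] | tool frac d [ 0.5 -2.9 -2.2] rot frac [ 0.7  0.  -0. ] joint7 -4.7
R [[-0.0, -0.95, 0.32], [0.0, 0.32, 0.95], [-1.0, 0.0, 0.0]]
```

Call:
{"api": "play_rows", "payload": {"rotation": [[0,0,0],[0,0,0],[0,0,0],[0,0,0],[0,0,0],[0,0,0],[0,0,0],[0,0,0]], "delta_pos": [[0.02,-0.191,-0.147],[0.02,-0.191,-0.147],[0.02,-0.191,-0.147],[0.02,-0.191,-0.147],[0.02,-0.191,-0.147],[0.02,-0.191,-0.147],[0.02,-0.191,-0.147],[0.02,-0.191,-0.147]], "jaw": [0.8,0.8,0.8,0.8,0.8,0.8,0.8,0.8], "force": 25}}

```text
t: 1.6
tcp_pos: [414.6, 270.7, 199.5]
eef_rot: [-25.8, 89.9, 45.6]
ft_force: [0.4, 1.7, -0.3]
width: 0.8
```

Call:
{"api": "play_rows", "payload": {"rotation": [[0.05,0,0],[0.05,0,0],[0.05,0,0],[0,0,0],[0,0,0],[0,0,0],[0,0,0],[0,0,0]], "delta_pos": [[0,0,0],[0,0,0],[0,0,0],[0,0,0],[0,0,0],[0,0,0],[0,0,0],[0,0,0]], "jaw": [0.8,0.8,0.8,0.8,0.8,0.8,0.8,0.8]}}

```text
t: 2.4
tcp_pos: [413.7, 272.4, 199.3]
eef_rot: [-20.6, 90.0, 37.4]
ft_force: [-0.8, -0.1, -0.0]
width: 0.806
```

Run:
```python
from h import *
print(robot.state()["t"],robot.state()["width"]);plan([602.5,-7.7,130],8.25)
```

```text
2.4 0.8063723523073028
tcp [413.7 272.4 199.3] world d [ 188.8 -280.1  -69.3] | tool frac d [ 0.3465 -1.5426 -0.6872] rot frac [ 0.5527  0.     -0.    ] joint7 21.9
R [[0.0, -0.85, 0.53], [0.0, 0.53, 0.85], [-1.0, -0.0, 0.0]]
```

Call:
{"api": "play_rows", "payload": {"rotation": [[0,0,0],[0,0,0],[0,0,0],[0,0,0],[0,0,0],[0,0,0],[0,0,0],[0,0,0]], "delta_pos": [[0.03,-0.22,-0.098],[0.03,-0.22,-0.098],[0.03,-0.22,-0.098],[0.03,-0.22,-0.098],[0.03,-0.22,-0.098],[0.03,-0.22,-0.098],[0.03,-0.22,-0.098],[0,0,0]], "jaw": [0.8,0.8,0.8,0.8,0.8,0.8,0.8,0.8]}}

```text
t: 3.2
tcp_pos: [604.1, -15.5, 156.5]
eef_rot: [-136.6, 89.7, -79.1]
ft_force: [-0.1, -0.1, -0.8]
width: 0.798
```

Call:
{"api": "play_rows", "payload": {"rotation": [[0.079,0,0],[0.079,0,0],[0.079,0,0],[0.079,0,0],[0.079,0,0],[0.079,0,0],[0.079,0,0],[0,0,0]], "delta_pos": [[0,0,0],[0,0,0],[0,0,0],[0,0,0],[0,0,0],[0,0,0],[0,0,0],[0,0,0]], "jaw": [0.8,0.8,0.8,0.8,0.8,0.8,0.8,0.8]}}

```text
t: 4.0
tcp_pos: [601.9, -6.9, 157.1]
eef_rot: [-170.7, 90.0, -162.5]
ft_force: [0.5, -0.7, -0.8]
width: 0.802
```

Run:
```python
from h import *
print(robot.state()["t"],robot.state()["width"]);plan([602.5,-7.7,38],8.25)
for c in("top","side"): cv2.imwrite(f"pics/{c}1.png",robot.grab_frame(c))
t=cv2.imread("pics/top1.png")[120:280,140:370];s=cv2.imread("pics/side1.png")[90:280,180:400]
cv2.imwrite("pics/v1.png",np.vstack([cv2.resize(t,(400,278)),cv2.resize(s,(400,320))]))
```

```text
4.0 0.8024440469405016
tcp [601.9  -6.9 157.1] world d [   0.6   -0.8 -119.1] | tool frac d [ 0.5955 -0.0044  0.0027] rot frac [-0.0013 -0.0002  0.    ] joint7 18.8
R [[-0.0, -0.14, 0.99], [-0.0, 0.99, 0.14], [-1.0, -0.0, -0.0]]
```

View pics/v1.png

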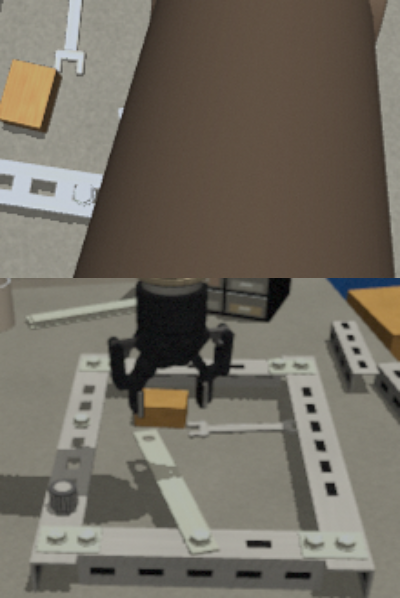

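The gripper straddles the bar at about (165,470) in the view and the space beneath it is clear. Going down now and closing.

Call:
{"api": "play_rows", "payload": {"rotation": [[0,0,0],[0,0,0],[0,0,0],[0,0,0],[0,0,0],[0,0,0],[0,0,0]], "delta_pos": [[0.15,0,0],[0.15,0,0],[0.15,0,0],[0.1,0,0],[0.045,0,0],[0,0,0],[0,0,0]], "jaw": [0.8,0.8,0.8,0.8,0.8,0.8,0.8]}}

```text
t: 4.8
tcp_pos: [602.6, -7.6, 39.1]
eef_rot: [-2.0, 89.9, 6.2]
ft_force: [-0.1, 0.6, -0.2]
width: 0.8
```

Call:
{"api": "play_rows", "payload": {"rotation": [[0,0,0],[0,0,0],[0,0,0],[0,0,0],[0,0,0],[0,0,0],[0,0,0],[0,0,0]], "delta_pos": [[0,0,0],[0,0,0],[0,0,0],[0,0,0],[0,0,0],[0,0,0],[0,0,0],[0,0,0]], "jaw": [0.6,0.5,0.4,0.3,0.2,0.2,0.2,0.2], "force": 20}}

```text
t: 5.6
tcp_pos: [602.4, -7.3, 39.1]
eef_rot: [21.7, 89.9, 29.9]
ft_force: [-2.5, 0.8, 6.3]
width: 0.369
```

Call:
{"api": "play_rows", "payload": {"rotation": [[-0.0375,0,0],[-0.0375,0,0],[-0.0375,0,0],[-0.0375,0,0],[-0.0375,0,0],[-0.0375,0,0],[-0.0375,0,0],[-0.0375,0,0]], "delta_pos": [[0,-0.001,-0.036],[0,-0.001,-0.036],[0,-0.001,-0.036],[0,-0.001,-0.036],[0,-0.001,-0.036],[0,-0.001,-0.036],[0,-0.001,-0.036],[0,-0.001,-0.036]], "jaw": [0.2,0.2,0.2,0.2,0.2,0.2,0.2,0.2]}}

```text
t: 6.4
tcp_pos: [548.8, -27.5, 39.0]
eef_rot: [36.4, 89.9, 71.7]
ft_force: [-2.6, 2.4, 7.1]
width: 0.37
```

Run:
```python
from h import *
s=robot.state();print(s["t"],s["width"],s["ft_force"]);plan([547.5,-27.2,39],35)
for c in("top","side"):
    im=robot.grab_frame(c);cv2.imwrite(f"pics/{c}2.png",im)
    for q in("brace_hole","slot","brace_pivot"):
        for r in robot.spot_point(c,q)[:2]: print(c,q,round(r["score"],2),np.round(r["centre"],1),at_z(c,r["centre"],54.5 if q!="slot" else 50).round(1))
o=[487.7,59];yaw=np.radians(-10)
out=[]
for c in("top","side"):
    r=rect(c,cv2.imread(f"pics/{c}2.png"),o,yaw,54.5,-60,90,-120,100,1.5*2)
    cv2.circle(r,(int(100*3),int(90*3)),24,(0,0,255),1);out.append(cv2.resize(r,None,fx=.6,fy=.6))
cv2.imwrite("pics/v2.png",np.vstack(out))
```

```text
6.4 0.36960251352983753 [-2.55550447  2.36032778  7.08921351]
tcp [548.8 -27.5  39. ] world d [-1.3  0.3 -0. ] | tool frac d [ 0.0001  0.0051 -0.0046] rot frac [ 0.0038  0.0008 -0.0006] joint7 47.2
R [[0.0, -0.58, 0.82], [0.0, 0.82, 0.58], [-1.0, 0.0, 0.0]]
top brace_hole 0.69 [238.2 236.5] [490.9  57.5  54.5]
top slot 0.69 [235.4 240.6] [483.2  63.3  50. ]
side brace_hole 0.83 [221.5 196.7] [491.9  61.4  54.5]
side slot 0.93 [219.3 199.3] [486.3  58.   50. ]
side brace_pivot 0.65 [293.4 242.1] [ 627.4 -118.9   54.5]
```

View pics/v2.png

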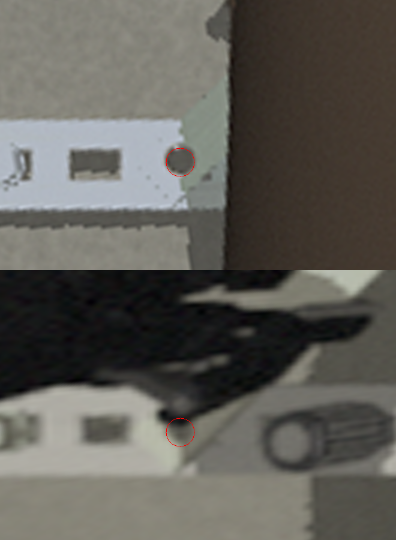

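Top view: the hole (180,161) lies about 3 mm into the opening from the slot's centre, judged from the flange and the next slot. A small correction follows, then release.

Call:
{"api": "play_rows", "payload": {"rotation": [[-0.0045,0,0],[-0.004,0,0],[0,0,0],[0,0,0],[0,0,0],[0,0,0],[0,0,0]], "delta_pos": [[0,0,-0.004],[0,0,-0.004],[0,0,0],[0,0,0],[0,0,0],[0,0,0],[0,0,0]], "jaw": [0.2,0.2,0.2,0.2,0.5,0.52,0.52]}}

```text
t: 7.5
tcp_pos: [547.6, -29.5, 38.2]
eef_rot: [-113.5, 90.0, -77.5]
ft_force: [0.4, -0.0, 0.0]
width: 0.52
```

Call:
{"api": "play_rows", "payload": {"rotation": [[0,0,0],[0,0,0],[0,0,0],[0,0,0],[0,0,0],[0,0,0],[0,0,0]], "delta_pos": [[-0.1,0,0],[-0.2,0,0],[-0.2,0,0],[-0.1,0,0],[0,-0.2,0],[0,-0.2,0],[0,-0.1,0]], "jaw": [0.52,0.52,0.52,0.52,0.6,0.7,0.7]}}

```text
t: 8.2
tcp_pos: [607.6, -113.6, 158.7]
eef_rot: [-83.4, 89.9, -47.5]
ft_force: [-0.5, -0.1, -0.6]
width: 0.698
```

Run:
```python
from h import *
s=robot.state();print(s["t"],s["width"],s["ft_force"]);plan([470.4,-40,115],-10)
for c in("top","side"):
    im=robot.grab_frame(c);cv2.imwrite(f"pics/{c}3.png",im)
    for q in("brace_hole","slot","thumbscrew"):
        for r in robot.spot_point(c,q)[:2]: print(c,q,round(r["score"],2),np.round(r["centre"],1),at_z(c,r["centre"],54.5 if q!="slot" else 50).round(1))
o=[487.7,59];yaw=np.radians(-10)
out=[]
for c in("top","side"):
    r=rect(c,cv2.imread(f"pics/{c}3.png"),o,yaw,54.5,-40,50,-130,110,3)
    cv2.circle(r,(int(110*3),int(50*3)),24,(0,0,255),1);out.append(r)
cv2.imwrite("pics/v3.png",np.vstack(out))
```

```text
8.2 0.6979333952839203 [-0.48007568 -0.05685767 -0.57547735]
tcp [ 607.6 -113.6  158.7] world d [-137.2   73.6  -43.7] | tool frac d [ 0.2169  0.7006 -0.341 ] rot frac [0.5092 0.0008 0.0014] joint7 52.9
R [[0.0, -0.59, 0.81], [-0.0, 0.81, 0.59], [-1.0, -0.0, 0.0]]
top brace_hole 0.62 [237.2 242.4] [479.4  59.6  54.5]
top brace_hole 0.5 [288.  247.7] [467.  -40.4  54.5]
top slot 0.74 [235.1 238.6] [487.1  63.9  50. ]
top slot 0.21 [327.5 170.1] [ 623.2 -127.8   50. ]
top thumbscrew 0.61 [294.2 301.7] [363.8 -48.7  54.5]
top thumbscrew 0.6 [287.9 245.4] [471.5 -40.4  54.5]
side brace_hole 0.75 [220.1 198. ] [488.3  56.7  54.5]
side brace_hole 0.67 [215.1 225.5] [471.8 -42.9  54.5]
side slot 0.73 [221.3 200.5] [490.6  52.6  50. ]
side slot 0.39 [226.3 173.5] [510.3 167.3  50. ]
side thumbscrew 0.66 [214.1 222.2] [470.2 -31.3  54.5]
side thumbscrew 0.58 [173.3 214.5] [381.8   8.7  54.5]
```

View pics/v3.png

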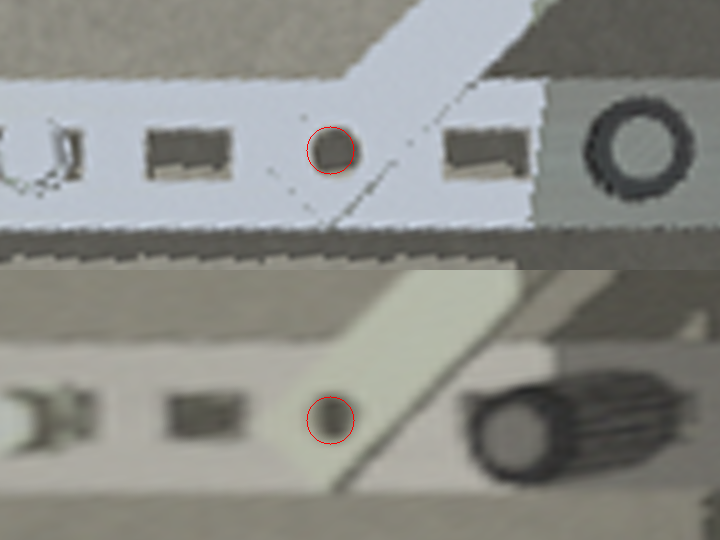

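Brace aligned. In the top view the hole (334,151) is within about 1.4 mm of the midpoint of the neighbouring slots (338,153) and is dark right through. Next: over to the thumbscrew.

Call:
{"api": "play_rows", "payload": {"rotation": [[0,0,0],[0,0,0],[0,0,0],[0,0,0],[0.085,0,0],[0.085,0,0],[0.085,0,0],[0.085,0,0]], "delta_pos": [[0,0.175,-0.085],[0,0.175,-0.085],[0,0.175,-0.085],[0,0.175,-0.086],[0,0,0],[0,0,0],[0,0,0],[0,0,0]], "jaw": [0.75,0.75,0.75,0.75,0.75,0.75,0.75,0.75]}}

```text
t: 9.4
tcp_pos: [468.6, -36.1, 158.6]
eef_rot: [48.1, 89.9, 53.3]
ft_force: [-0.4, -0.9, -0.2]
width: 0.754
```

Call:
{"api": "play_rows", "payload": {"rotation": [[0.085,0,0],[0.084,0,0],[0,0,0],[0,0,0],[0,0,0]], "delta_pos": [[0,0,0],[0,0,0],[0,0,0],[0,0,0],[0,0,0]], "jaw": [0.75,0.75,0.75,0.75,0.75]}}

```text
t: 9.9
tcp_pos: [468.8, -36.7, 158.4]
eef_rot: [70.7, 90.0, 61.0]
ft_force: [0.9, 0.2, -0.5]
width: 0.754
```

Run:
```python
from h import *
s=robot.state();print(s["t"],s["width"],s["ft_force"]);plan([470.2,-40.2,57],-10)
```

```text
9.9 0.75388834215619 [ 0.85336681  0.17793619 -0.49621792]
tcp [468.8 -36.7 158.4] world d [   1.4   -3.5 -101.4] | tool frac d [ 0.5068 -0.0164  0.0097] rot frac [ 0.0037  0.0001 -0.0002] joint7 -0.5
R [[0.0, 0.17, 0.99], [0.0, 0.99, -0.17], [-1.0, 0.0, 0.0]]
```

Call:
{"api": "play_rows", "payload": {"rotation": [[0.004,0,0],[0,0,0],[0,0,0],[0,0,0],[0,0,0],[0,0,0],[0,0,0]], "delta_pos": [[0,-0.016,0.01],[0.15,0,0],[0.15,0,0],[0.1,0,0],[0.07,0,0],[0.037,0,0],[0,0,0]], "jaw": [0.75,0.75,0.75,0.75,0.75,0.75,0.75]}}

```text
t: 10.6
tcp_pos: [469.9, -40.8, 56.2]
eef_rot: [-159.2, 89.9, -169.4]
ft_force: [-0.4, 0.4, 0.1]
width: 0.749
```

Call:
{"api": "play_rows", "payload": {"rotation": [[0,0,0],[0,0,0],[0,0,0],[0,0,0],[0,0,0],[0,0,0],[0,0,0],[0,0,0]], "delta_pos": [[0,0,0],[0,0,0],[0,0,0],[0,0,0],[0,0,0],[0,0,0],[0,0,0],[0,0,0]], "jaw": [0.6,0.5,0.4,0.3,0.2,0.2,0.2,0.2], "force": 35}}

```text
t: 11.4
tcp_pos: [470.8, -40.4, 57.7]
eef_rot: [31.4, 89.9, 21.2]
ft_force: [-1.7, -0.2, 6.1]
width: 0.37
```

Run:
```python
from h import *
s=robot.state();print(s["t"],s["width"],s["ft_force"],s["wrist_torque"]);plan([470.2,-40.2,57],-10)
```

```text
11.4 0.37014469232068753 [-1.70778312 -0.1795966   6.09483864] [0.01599097 0.30173608 0.00827507]
tcp [470.8 -40.4  57.7] world d [-0.6  0.2 -0.7] | tool frac d [ 0.0036  0.0004 -0.0033] rot frac [-0.0024  0.0008 -0.0005] joint7 7.3
R [[0.0, 0.18, 0.98], [0.0, 0.98, -0.18], [-1.0, 0.0, 0.0]]
```

Call:
{"api": "play_rows", "payload": {"rotation": [[0,0,0],[0,0,0],[0,0,0],[0,0,0],[0,0,0],[0,0,0],[0,0,0]], "delta_pos": [[-0.05,0,0],[-0.1,0,0],[-0.1,0,0],[-0.1,0,0],[-0.05,0,0],[0,0,0],[0,0,0]], "jaw": [0.2,0.2,0.2,0.2,0.2,0.2,0.2]}}

```text
t: 12.1
tcp_pos: [470.1, -40.3, 136.7]
eef_rot: [97.2, 90.0, 87.0]
ft_force: [-1.4, -0.3, -1.6]
width: 0.372
```

Run:
```python
from h import *
s=robot.state();print(s["t"],s["width"],s["ft_force"],s["wrist_torque"]);plan([487.5,57.8,s["tcp_pos"][2]],-10)
im=robot.grab_frame("side");cv2.imwrite("pics/side4.png",im)
t=s["tcp_pos"];u=proj("side",t);print("tcp px",u,"expected tip px",proj("side",[t[0],t[1],t[2]-57.5+50-42]))
for q in("thumbscrew","thumb_tip"):
    for r in robot.spot_point("side",q)[:3]: print(q,round(r["score"],2),np.round(r["centre"],1))
a,b=int(u[0])-40,int(u[1])-50
c=cv2.resize(im[b:b+100,a:a+80],None,fx=6,fy=6,interpolation=3);print(a,b);cv2.imwrite("pics/v4.png",c)
```

```text
12.1 0.37239362301023005 [-1.36683154 -0.26080226 -1.59410543] [-0.0137057  -0.01079406  0.00471811]
tcp [470.1 -40.3 136.7] world d [17.4 98.1  0. ] | tool frac d [ 2.000e-04  4.979e-01 -1.300e-03] rot frac [-0.0023 -0.     -0.0002] joint7 1.3
R [[0.0, 0.18, 0.98], [0.0, 0.98, -0.18], [-1.0, 0.0, -0.0]]
tcp px [np.float64(211.64138771655902), np.float64(193.46483827047865)] expected tip px [np.float64(213.25479857104744), np.float64(212.6904889038197)]
thumbscrew 0.65 [213.  195.4]
thumbscrew 0.62 [165.3 230.6]
thumbscrew 0.47 [174.7 214.6]
thumb_tip 0.74 [214.4 213.6]
thumb_tip 0.59 [169.9 249.3]
171 143
```

View pics/v4.png

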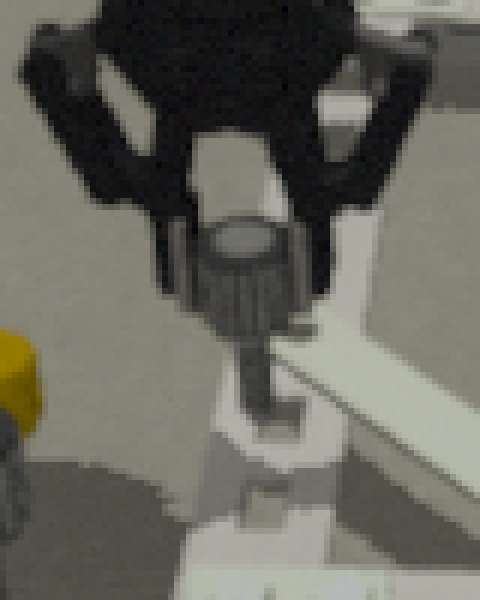

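Side view: screw held upright, head top at (243,240), stud tip at (261,412). Moving it over the hole and lowering to just above.

Call:
{"api": "play_rows", "payload": {"rotation": [[-0.002,0,0],[0,0,0],[0,0,0],[0,0,0],[0,0,0],[0,0,0],[0,0,0],[0,0,0]], "delta_pos": [[0,0.1,0],[0,0.15,0],[0,0.15,-0.001],[0,0.098,0],[0.06,0,0],[0.06,0,0],[0.01,0,0],[0,0,0]], "jaw": [0.2,0.2,0.2,0.2,0.2,0.2,0.2,0.2]}}

```text
t: 13.05
tcp_pos: [486.8, 56.2, 110.0]
eef_rot: [-140.6, 89.9, -150.7]
ft_force: [0.2, -0.5, -0.6]
width: 0.375
```

Run:
```python
from h import *
s=robot.state();print(s["t"],s["width"],s["ft_force"],s["wrist_torque"]);plan([487.5,57.8,s["tcp_pos"][2]],-10)
out=[];t=s["tcp_pos"];tip=[t[0],t[1],t[2]-49.5]
for cam in("side","top"):
    im=robot.grab_frame(cam);cv2.imwrite(f"pics/{cam}5.png",im)
    print(cam,"exp tip",np.round(proj(cam,tip),1),"exp hole",np.round(proj(cam,[487.5,57.8,54.5]),1))
    for q in("thumb_tip","brace_hole"):
        for r in robot.spot_point(cam,q)[:2]: print(q,round(r["score"],2),np.round(r["centre"],1))
    u=proj(cam,tip);a,b=int(u[0])-30,int(u[1])-30;print(a,b)
    out.append(cv2.resize(im[b:b+50,a:a+60],None,fx=6.6,fy=6.6,interpolation=3))
cv2.imwrite("pics/v5.png",np.hstack(out))
```

```text
13.05 0.3749695233369682 [ 0.22886043 -0.50160263 -0.55102939] [-0.05098822  0.00031423 -0.0067647 ]
tcp [486.8  56.2 110. ] world d [0.7 1.6 0. ] | tool frac d [-0.      0.0087  0.0021] rot frac [-0.0018 -0.0011  0.0009] joint7 -8.4
R [[-0.0, 0.18, 0.98], [-0.0, 0.98, -0.18], [-1.0, -0.0, -0.0]]
side exp tip [219.3 196.1] exp hole [219.7 197.7]
thumb_tip 0.97 [165.5 252.4]
thumb_tip 0.62 [219.4 201.2]
brace_hole 0.65 [220.7 196.5]
189 166
top exp tip [238.8 238.5] exp hole [238.1 238.3]
thumb_tip 0.2 [328.6 171.5]
208 208
```

View pics/v5.png

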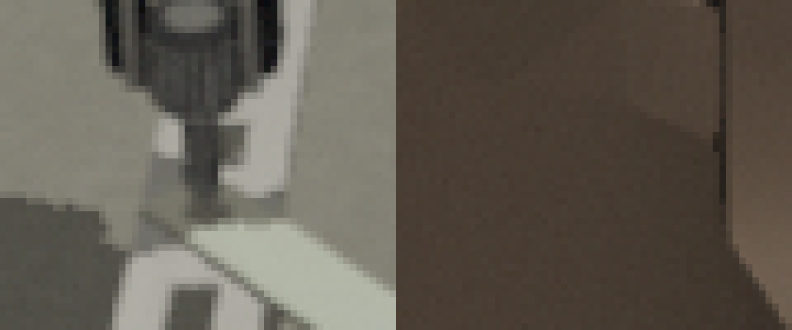

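Run:
```python
from h import *
np.set_printoptions(precision=1,suppress=True)
def headtop(f,px):
    im=cv2.imread(f);x,y=map(int,px)
    g=cv2.GaussianBlur(cv2.cvtColor(cv2.resize(im[y-12:y+13,x-12:x+13],None,fx=8,fy=8,interpolation=3),cv2.COLOR_BGR2GRAY),(0,0),4)
    t,m=cv2.threshold(g,0,255,cv2.THRESH_OTSU);n,l,st,c=cv2.connectedComponentsWithStats(m)
    k=l[100,100];return (x-12+(c[k][0]+.5)/8-.5,y-12+(c[k][1]+.5)/8-.5),st[k][4]/64
for f,cam,p,z in(("side0","side",(214.3,212.8),84),("side3","side",(214.3,212.8),84),("top0","top",(289.6,246.3),84),("top3","top",(289,246),84),("side5","side",(217.8,167.8),136.5)):
    q,a=headtop(f"pics/{f}.png",p);print(f,np.array(q),"area",a,at_z(cam,q,z))
def dark(f,px,cam):
    im=cv2.imread(f);x,y=map(int,np.round(px))
    g=cv2.GaussianBlur(cv2.cvtColor(cv2.resize(im[y-8:y+9,x-8:x+9],None,fx=8,fy=8,interpolation=3),cv2.COLOR_BGR2GRAY),(0,0),4)
    t,m=cv2.threshold(255-g,0,255,cv2.THRESH_OTSU);n,l,st,c=cv2.connectedComponentsWithStats(m);k=l[68,68]
    q=(x-8+(c[k][0]+.5)/8-.5,y-8+(c[k][1]+.5)/8-.5);print(cam,"hole",np.array(q),"area",st[k][4]/64,at_z(cam,q,54.5))
dark("pics/top3.png",proj("top",[487.5,57.5,54.5]),"top");dark("pics/side3.png",proj("side",[487.5,57.8,54.5]),"side")
```

```text
side0 [213.8 209.6] area 455.40625 [471.7 -25.2  84. ]
side3 [215.  217.8] area 268.515625 [472.9 -54.1  84. ]
top0 [289.6 245.9] area 84.90625 [469.9 -40.6  84. ]
top3 [289.5 245.9] area 85.0625 [469.7 -40.5  84. ]
side5 [217.2 161.4] area 175.171875 [488.1  85.6 136.5]
top hole [238.3 238.5] area 53.15625 [487.   57.4  54.5]
side hole [220.2 197.7] area 24.109375 [488.7  57.7  54.5]
```

Call:
{"api": "play_rows", "payload": {"rotation": [[-0.001,0,0],[0,0,0],[0,0,0],[0,0,0],[0,0,0],[0,0,0],[0,0,0],[0,0,0]], "delta_pos": [[0,0.007,0.004],[0,0,0],[0.02,0,0],[0.02,0,0],[0.02,0,0],[0.02,0,0],[0,0,0],[0,0,0]], "jaw": [0.2,0.2,0.2,0.2,0.2,0.2,0.2,0.2]}}

```text
t: 14.15
tcp_pos: [488.6, 58.7, 94.7]
eef_rot: [-137.3, 90.0, -147.2]
ft_force: [0.6, -0.9, -1.0]
width: 0.376
```

Call:
{"api": "play_rows", "payload": {"rotation": [[0,0,0],[0,0,0],[0,0,0],[0,0,0],[0,0,0],[0,0,0]], "delta_pos": [[0,-0.003,-0.002],[0.025,0,0],[0.025,0,0],[0.025,0,0],[0,0,0],[0,0,0]], "jaw": [0.2,0.2,0.2,0.2,0.2,0.2]}}

```text
t: 14.75
tcp_pos: [488.0, 58.2, 79.6]
eef_rot: [-145.6, 90.0, -155.5]
ft_force: [-0.0, -0.8, -0.3]
width: 0.376
```

Run:
```python
from h import *
s=robot.state();print(s["t"],s["width"],s["ft_force"],s["wrist_torque"]);plan([487.7,57.5,62.5],-10)
im=robot.grab_frame("side");cv2.imwrite("pics/side6.png",im)
cv2.imwrite("pics/v6.png",cv2.resize(im[155:225,180:270],None,fx=6,fy=6,interpolation=3))
```

```text
14.75 0.3758112568211105 [-0.0375227  -0.8197336  -0.34750925] [-0.02376293 -0.0173734   0.01931345]
tcp [488.   58.2  79.6] world d [ -0.3  -0.7 -17.1] | tool frac d [ 0.0857 -0.0038 -0.0007] rot frac [ 0.0004 -0.0003  0.0002] joint7 -6.4
R [[-0.0, 0.17, 0.98], [-0.0, 0.98, -0.17], [-1.0, -0.0, -0.0]]
```

View pics/v6.png

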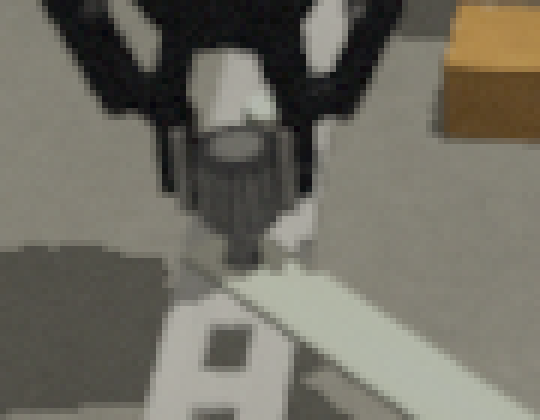

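The stud (242,255) is going through the brace with no force showing. Lowering until it seats.

Call:
{"api": "play_rows", "payload": {"rotation": [[0,0,0],[0,0,0],[0,0,0],[0,0,0],[0,0,0],[0,0,0],[0,0,0]], "delta_pos": [[0.025,0,0],[0.025,0,0],[0.02,0,0],[0.01,0,0],[0.004,0,0],[0,0,0],[0,0,0]], "jaw": [0.2,0.2,0.2,0.2,0.2,0.2,0.2]}}

```text
t: 15.5
tcp_pos: [488.2, 58.3, 63.2]
eef_rot: [31.4, 90.0, 21.4]
ft_force: [0.4, -0.1, -0.8]
width: 0.379
```

Call:
{"api": "play_rows", "payload": {"rotation": [[0,0,0],[0,0,0],[0,0,0],[0,0,0],[0,0,0],[0,0,0]], "delta_pos": [[0.004,0,0],[0,0,0],[0,0,0],[0,0,0],[0,0,0],[0,0,0]], "jaw": [0.2,0.2,0.45,0.6,0.75,0.75]}}

```text
t: 16.1
tcp_pos: [488.2, 58.3, 62.4]
eef_rot: [34.5, 90.0, 24.6]
ft_force: [-0.3, 0.0, -0.1]
width: 0.752
```

Call:
{"api": "play_rows", "payload": {"rotation": [[0,0,0],[0,0,0],[0,0,0],[0,0,0],[0,0,0],[0,0,0],[0,0,0],[0,0,0]], "delta_pos": [[-0.05,0,0],[-0.1,0,0],[-0.2,0,0],[-0.2,0,0],[0,-0.2,0],[0,-0.24,0],[0,-0.24,0],[0,-0.2,0]], "jaw": [0.75,0.75,0.75,0.75,0.75,0.75,0.75,0.75]}}

```text
t: 16.9
tcp_pos: [457.0, -117.4, 173.3]
eef_rot: [14.8, 89.9, 4.8]
ft_force: [0.8, 0.2, 0.6]
width: 0.749
```

Run:
```python
from h import *
s=robot.state();print(s["t"],s["width"],s["ft_force"],s["tcp_pos"])
out=[]
for c,h in(("top",300),("side",300)):
    im=robot.grab_frame(c);cv2.imwrite(f"pics/{c}7.png",im)
    for q in("thumbscrew","brace_hole","hexbolt"):
        for r in robot.spot_point(c,q)[:2]: print(c,q,round(r["score"],2),np.round(r["centre"],1),at_z(c,r["centre"],54.5).round(1))
t=cv2.imread("pics/top7.png")[200:280,170:310];s=cv2.imread("pics/side7.png")[155:235,170:310]
cv2.imwrite("pics/v7.png",np.vstack([cv2.resize(t,(525,300),interpolation=3),cv2.resize(s,(525,300),interpolation=3)]))
print("seated head top expected",proj("top",[487.5,57.5,88.5]),proj("side",[487.5,57.8,88.5]))
```

```text
16.9 0.7485180143040784 [0.77760503 0.15872349 0.59374971] [ 456.98005649 -117.38862598  173.32526187]
top thumbscrew 0.97 [294.  302.5] [362.3 -48.2  54.5]
top thumbscrew 0.52 [238.5 240.2] [483.7  57.   54.5]
top brace_hole 0.79 [240.2 240.2] [483.6  53.7  54.5]
top hexbolt 0.59 [186.6 231.6] [502.7 159.7  54.5]
side thumbscrew 0.59 [167.3 230.5] [370.5 -45.5  54.5]
side thumbscrew 0.58 [217.7 194.7] [483.5  70.8  54.5]
side brace_hole 0.98 [219.1 194.4] [486.9  71.5  54.5]
seated head top expected [np.float64(237.70576252932426), np.float64(237.45363863298303)] [np.float64(218.84121807674626), np.float64(185.64744468354095)]
```

View pics/v7.png

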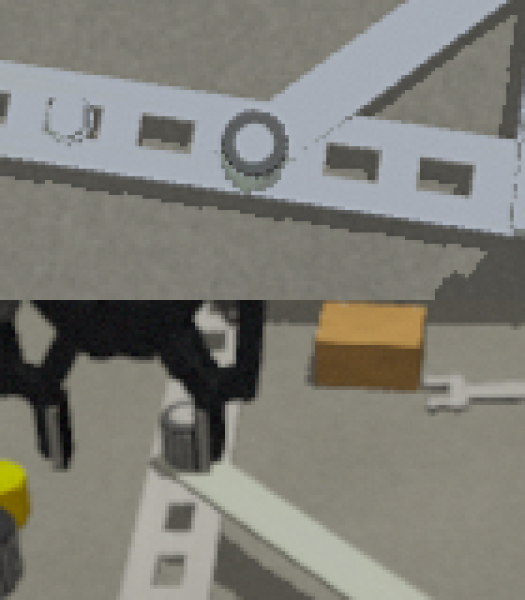

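The top view shows the head at (254,143), where expected, and the hex bolt, spanner and carton have not moved. A finger half hides the screw in the side view, so I'll clear the arm and check seating once more.

Call:
{"api": "play_rows", "payload": {"rotation": [[0,0,0],[0,0,0],[0,0,0],[0,0,0],[0,0,0]], "delta_pos": [[-0.2,0,0],[-0.1,-0.2,0],[0,-0.2,0],[0,-0.2,0],[0,0,0]], "jaw": [0.75,0.75,0.75,0.75,0.75]}}

```text
t: 17.8
tcp_pos: [435.8, -237.5, 232.9]
eef_rot: [-65.0, 89.9, -75.2]
ft_force: [0.1, 0.1, -0.2]
width: 0.753
```

Run:
```python
from h import *
im=robot.grab_frame("side");cv2.imwrite("pics/side8.png",im)
a,b,k=190,160,8
big=cv2.resize(im[b:b+60,a:a+60],None,fx=k,fy=k,interpolation=3);ov=big.copy()
th=np.linspace(0,2*np.pi,60)
for z,r in((88.5,16.5),(58.5,16.5),(54.5,14)):
    P=np.array([proj("side",[487.7+r*np.cos(t),57.8+r*np.sin(t),z]) for t in th]);P=((P-[a,b]+.5)*k).astype(np.int32)
    cv2.polylines(ov,[P],True,(0,0,255),1)
cv2.imwrite("pics/v8.png",cv2.resize(np.hstack([big,ov]),(800,400)))
```

```text
(no output)
```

View pics/v8.png

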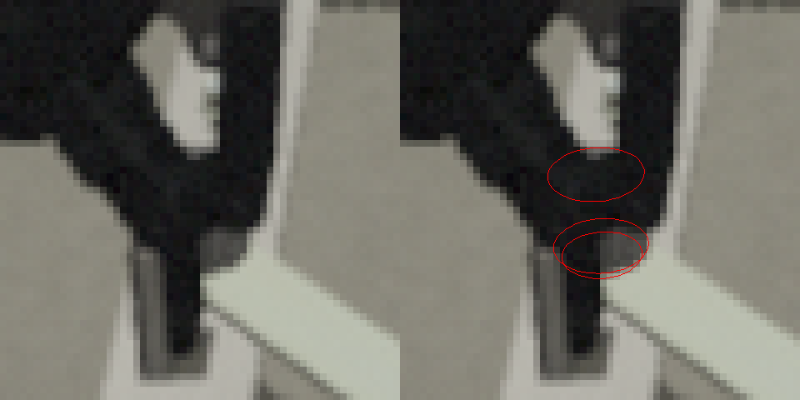

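Call:
{"api": "play_rows", "payload": {"rotation": [[0,0,0],[0,0,0],[0,0,0],[0,0,0],[0,0,0]], "delta_pos": [[-0.05,0,0.2],[-0.05,0,0.2],[0,0,0.2],[0,0,0.2],[0,0,0]], "jaw": [0.75,0.75,0.75,0.75,0.75]}}

```text
t: 18.35
tcp_pos: [599.6, -257.0, 249.8]
eef_rot: [175.3, 89.9, 165.7]
ft_force: [0.7, 0.1, 0.0]
width: 0.751
```

Run:
```python
from h import *
im=robot.grab_frame("side");cv2.imwrite("pics/side9.png",im)
a,b,k=190,160,8
big=cv2.resize(im[b:b+60,a:a+60],None,fx=k,fy=k,interpolation=3);ov=big.copy()
th=np.linspace(0,2*np.pi,60)
for z,r in((88.5,16.5),(58.5,16.5),(54.5,14)):
    P=np.array([proj("side",[487.7+r*np.cos(t),57.8+r*np.sin(t),z]) for t in th]);P=((P-[a,b]+.5)*k).astype(np.int32)
    cv2.polylines(ov,[P],True,(0,0,255),1)
cv2.imwrite("pics/v9.png",cv2.resize(np.hstack([big,ov]),(800,400)))
```

```text
(no output)
```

View pics/v9.png

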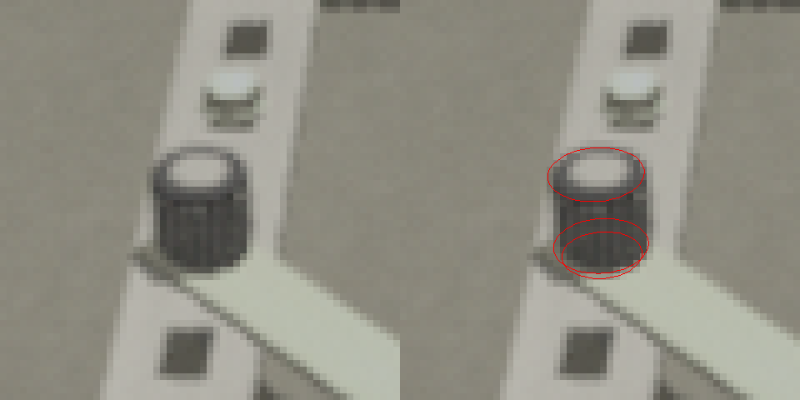

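The screw matches the seated model outline: upright, head top at (600,172), bottom at (602,272). The hex bolt is in its slot. Handing in.

```bash
python3 -c "
from workcell import robot
print(robot.finish_job())"
```

```text
the job is handed in; nothing more can be done
None
```

I swung the brace over its slot and put the small knurled thumbscrew from the slot at frame y = -100 down through brace and slot. I then let go, cleared the arm and handed the job in at about 18.4 s; no verdict came back.

- **Brace:** before insertion its hole was about 1.4 mm from the slot centre in the top view. I could not measure it again once the screw covered it.
- **Thumbscrew:** in the last side view it stands upright and matches the outline of a seated screw to within about 1 px (about 2 mm). The gripper's release height also agreed: 4.7 mm above pick-up, against the 4.5 mm expected. There was no noticeable force during insertion.
- **Left alone:** the hex bolt, spanner, carton and look-alikes appeared where they started, and the gripper was well clear with the force reading near zero.
- **Disagreements:** the two cameras differed by about 3 mm along the upright, so I worked from relative measurements. An automatic head-top measurement in the side view failed and I ignored it. In the last side check but one, the arm hid most of the screw, so I moved it and looked again.
- **Budget:** I viewed 12 pictures, two past the 10 allowed.

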